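Tuck the tea box flap shut

ROBOT

A 6-joint arm with a two-finger parallel gripper is mounted at the origin on the work surface. World frame = base frame: x ahead of the robot, y to its left, z up, the work surface at z = 0. Lengths are in m, angles in rad, forces in N, time in s.
With the tool pointing down it reaches from about 0.275 to 0.75 m from the base axis. Payload 10.2 kg.
Tool frame: the origin (TCP) lies midway between the tips of the shut fingers; the grasp point (between the pads) lies 19 mm behind it (env.hold_point_z is the distance from the TCP to the grasp point, in m); z points along the fingers, y is the line along which they close (so a half turn about z gives the same grasp; the last joint's range is limited). The gripper opens to 85 mm and grips with 20 to 120 N. Pads are 22 mm wide; open, the fingers measure 114 mm over their backs; the gripper's body (76 mm by 85 mm) begins 54 mm behind the grasp point. The pads swing forward as they close: fully open they stand 13 mm farther back than shut.
Start: joints at [1.002, 0.313, 1.498, -0, 1.331, -0.223], TCP at [0.178, 0.494, 0.231] pointing down, gripper open.
Joint ranges: [-2.94, 2.94], [-0.97, 2.17], [0.19, 2.56], [-1.23, 4.37], [0.02, 3.11], [-2.88, 2.88]. Speed limits (rad/s): [2.39, 2.39, 3.01, 3.14, 3.14, 3.14].

INTERFACE

Orientations are given as a unit quaternion [x, y, z, w].
In Python, from bench import env, kinematics, monitor, eyes, job gives the robot as it stands. The module is installed in compiled form; this text tells all that it offers. Calls block until the motion is done:
- env.reach(position, orientation): joint-space move of the TCP to a pose.
- env.movel(position, velocity=0.15, frame=None, guard=None): straight line of the TCP; frame=None keeps the orientation; velocity is the mean speed in m/s. With guard (N) it stops when the force on the tool has changed by that much, and returns True; else False.
- env.set_joints(angles): joint-space move.
- env.release() and env.close_gripper(effort=None): open the fingers fully, or close them until they stop; effort is the grip in N (None keeps the last).
- env.hold(seconds).
- kinematics.ik(position, orientation): joint angles nearest the present ones, or None.
- monitor.sense(): the state.
- eyes.grab_frame(name): name is "side" or "top"; returns a dict with "frame" (480x640x3 uint8, red, green, blue), "mtx" (3x3 intrinsics, pixels), "view" (4x4, takes a point from world to camera coordinates). Camera axes: x right, y down, z forward; pixel columns grow to the right and rows downward; lengths in m; the calibration is good to about 2 mm. A picture is of the moment at which its call begins. There is no depth.
A pose or a line that the arm cannot do raises env.MotionError and nothing moves.
- job.hand_in(): hands the job in; it is judged then, once.
The state is a dict: "clock": time; "joints": joint angles; "qvel": joint speeds; "joint_efforts": joint torques, N m; "position": TCP position; "ee_rot": TCP orientation; "contact_force": force on the tool from outside, world axes, zero at the start; "ft_torque": the same for the moment, N m; "finger_gap": opening from 0.0 (shut) to 1.0 (fully open); "gripper_force": force on a finger pad.
Only numpy, scipy, OpenCV 4.12 (cv2) and the standard library are available. Lean on these libraries where they do the work, as an engineer would, in place of code of your own. Each camera call takes 0.05 s, during which the arm holds its last target. There are 200 camera calls.

TASK

Close the tea box: with closed fingertips, push its standing wooden flap over until it lies flat on the box, then, keeping it pressed down, push it along by its raised ridge until the tongue is fully home beneath the steel lip, so that the flap stays shut when you let go. Push gently and do not grip or lift anything: leave the box where it stands and do not disturb the mug, the jar or the pepper mill.

Things in the scene. Friction and masses are not known exactly. Their poses are not given: they have to be found in the camera images.
- tea_box: White enamelled open box, 150 (its x) by 116 (its y) by 80 mm high, with tea packets in it, about 1.8 kg, standing loose on the counter; a sideways push of about 8 to 12 N makes it slip. Origin: centre of its underside; z up; its +x axis points from the hinge side to the lip side. A brown wooden flap is hinged near its -x edge, a steel lip stands on its +x edge.
- hinge_pin (a point): Point on the hinge axis at mid width: (-65, 0, 86) mm in the box's frame. The axis runs along the box's y.
- flap_fold (a joint): Angle of the flap about the hinge pin, rad: 0 = flat and closed (a stop), about 1.57 = upright, up to 1.9 (leaning back, away from the lip). Starts between 1.1 and 1.65. A weak spring (about 0.9 N at the tongue's edge holds the flap flat) lifts it back to roughly 0.6 unless the tongue is beneath the lip; beneath it the flap rests at 0 to 0.04.
- flap_slide (a joint): How far the flap has slid along its own plane away from the hinge on its slotted leaves, m: 0 = drawn back (as it starts; flat, its tongue then ends 2 mm short of the lip's entry), 0.016 = fully home (a stop). It stays where it is left: friction about 2.5 N. Slid out too early, the tongue lands on top of the lip; push the ridge back then.
- tongue_edge (a point): Middle of the tongue's free edge, at half thickness: 118 mm from the hinge pin when drawn back. The flap is a brown wooden board 6 mm thick (the pin at half its thickness), 96 mm wide up to 96 mm from the pin, then a tongue 50 mm wide. Flat, its upper face is 89 mm above the counter.
- ridge_mid (a point): Top middle of a raised wooden ridge across the flap's outer face (the upper one when shut; with the flap standing it looks away from the lip): 8 mm thick, 70 mm long along the hinge direction, 12 mm high above the face, its middle 84 mm from the pin when drawn back. The face between hinge and ridge is clear.
- lip_mid (a point): Underside of the retaining lip at mid width: (69, 0, 93) mm in the box's frame, 4 mm above the upper face of the flat flap. The lip is the bent-over top of a steel bracket 66 mm wide on the box's +x edge; it overhangs inwards from x = 75 to x = 55 mm, its top 98 mm above the counter, with a turned-up entry that reaches up to 102 mm.
- mug: White mug, 80 mm across, 90 mm high, loose; origin at the centre of its underside. Bystander.
- jar: Glass jar with a wooden lid, 58 mm across, 100 mm high, loose; origin at the centre of its underside. Bystander.
- mill: Dark wooden pepper mill, 52 mm across, 140 mm high, loose; origin at the centre of its underside. Bystander.

How it is judged:
On the way:
1. the flap has been folded down flat, its tongue not yet beneath the lip (value of joint flap_fold below 0.1 rad and value of joint flap_slide below 0.008 m), for 0.05 s.
At the end, for the whole second after the job is handed in: The flap lies flat (below 0.07 rad) and has slid at least 11 of its 16 mm home, its tongue beneath the steel lip and staying there untouched; the box is upright and still, within 40 mm of where it stood; the mug, jar and mill stand upright within 30 mm of where they stood (value of joint flap_fold below 0.07 rad and value of joint flap_slide above 0.011 m and height (world z) of tongue_edge below 0.093 m and angle between tea_box's own z axis and vertical below 0.05 rad and linear speed of tea_box below 0.02 m/s and distance of tea_box from where it was at the start of the episode below 0.04 m and distance of each of mug, jar, mill from where it was at the start of the episode below 0.03 m and angle between each of mug, jar, mill's own z axis and vertical below 0.1 rad).
It fails at once if the box is lifted or tipped (height (world z) of tea_box above 0.012 m or angle between tea_box's own z axis and vertical above 0.15 rad).
It fails at once if the box is shoved more than 60 mm (distance of tea_box from where it was at the start of the episode above 0.06 m).
It fails at once if a bystander is knocked over, lifted or pushed away (distance of any of mug, jar, mill from where it was at the start of the episode above 0.03 m or angle between any of mug, jar, mill's own z axis and vertical above 0.3 rad).
It fails at once if the flap is squeezed or rammed with more than 35 N (contact force between the fingers and flap_slide above 35 N).
It also fails if it takes over 40 s, if anything falls off the work surface, if the arm or the gripper's body presses on something with over 40 N, if the wrist force passes 120 N, or if a joint passes its speed limit or range.

## Working session

There is one attempt and no reset: what is moved stays moved. The work goes in short steps, each a Python script; the robot and the scene stay as the last script left them, time stands still between calls to the robot, and variables do not carry over. Pictures are saved under pics/ and viewed, at most 10 in all, crops included, and the job is handed in when it is done.

```bash
mkdir -p pics; python3 - <<'E'
from bench import env,eyes,monitor
import cv2,numpy as np
for n in("side","top"):
    f=eyes.grab_frame(n); cv2.imwrite(f"pics/{n}0.png",f["frame"][:,:,::-1]); np.savez(f"{n}.npz",K=f["mtx"],V=f["view"]); print(n,f["mtx"].round(1).tolist(),f["view"].round(4).tolist())
print(monitor.sense()["clock"])
E
```

```text
side [[492.0, 0.0, 314.2], [0.0, 492.0, 237.5], [0.0, 0.0, 1.0]] [[0.9936, -0.1106, -0.0219, -0.5317], [-0.0914, -0.6771, -0.7301, 0.1159], [0.066, 0.7275, -0.6829, 1.1063], [0.0, 0.0, 0.0, 1.0]]
top [[569.1, 0.0, 326.5], [0.0, 569.1, 233.9], [0.0, 0.0, 1.0]] [[0.0284, -0.9996, -0.0053, 0.0078], [-0.993, -0.0276, -0.1152, 0.5396], [0.115, 0.0085, -0.9933, 1.2068], [0.0, 0.0, 0.0, 1.0]]
0.1
```

View pics/side0.png

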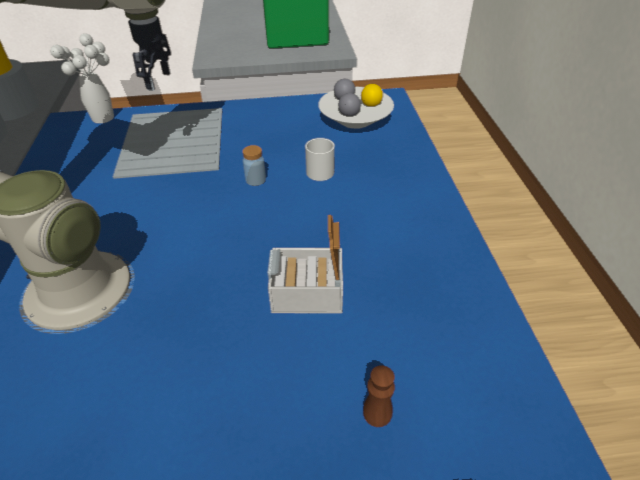

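View pics/top0.png

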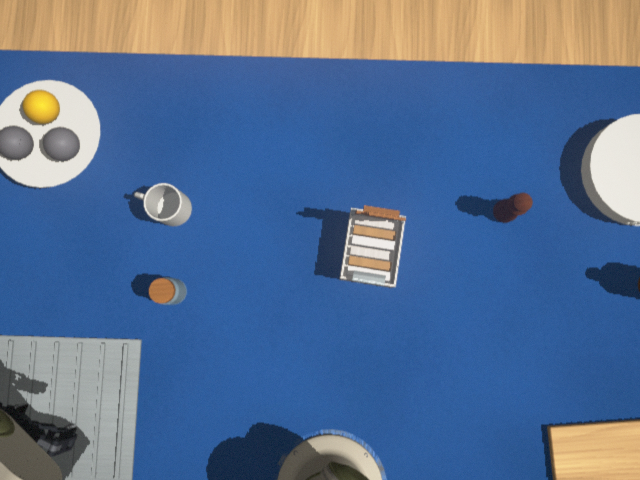

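The flap stands on the box's far side (top px ~383,212; side px ~335,245). The lip faces the robot (top px ~368,277). I'll zoom in for the corners.

```bash
python3 - <<'E'
import cv2
a=cv2.imread("pics/side0.png")[200:330,250:370]; b=cv2.imread("pics/top0.png")[195:300,325:425]
cv2.imwrite("pics/c1.png",cv2.resize(cv2.hconcat([cv2.resize(a,(0,0),fx=4,fy=4,interpolation=2)[:420*1],])[:520],(0,0),fx=1,fy=1))
cv2.imwrite("pics/cs.png",cv2.resize(a,None,fx=4.6,fy=4.6,interpolation=2)); cv2.imwrite("pics/ct.png",cv2.resize(b,None,fx=5,fy=5,interpolation=2))
E
```

```text
(no output)
```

View pics/cs.png

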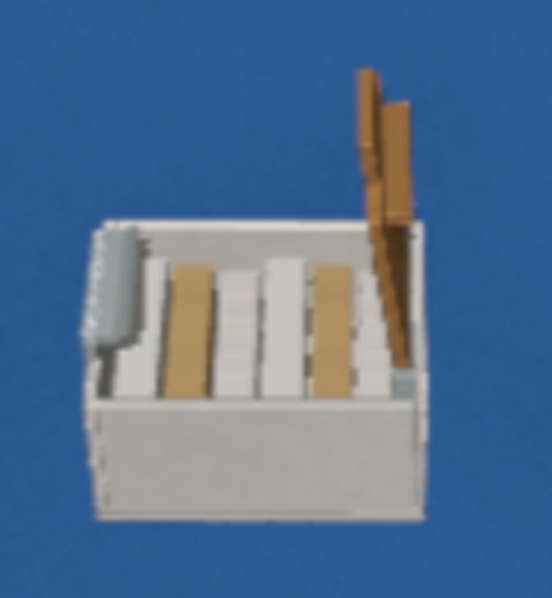

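View pics/ct.png

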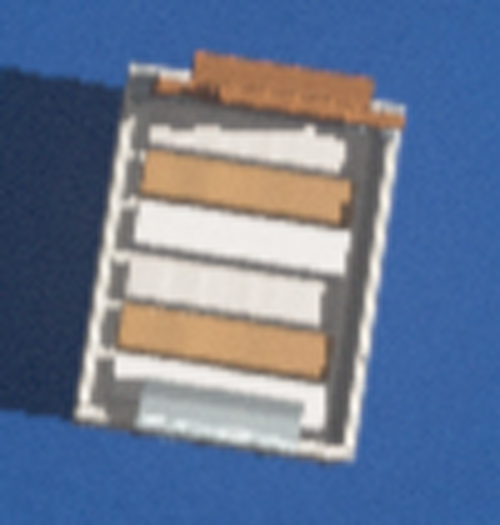

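```bash
cat > fit.py <<'E'
import numpy as np
from scipy.optimize import least_squares
C={n:np.load(n+".npz") for n in("side","top")}
def proj(n,P):
    q=C[n]["K"]@(C[n]["V"][:3,:3]@np.array(P)+C[n]["V"][:3,3]); return q[:2]/q[2]
S=lambda u,v:(250+u/4.6,200+v/4.6); T=lambda u,v:(325+u/5,195+v/5)
obs=[("top",(-75,58,80),T(407,104)),("top",(-75,-58,80),T(131,66)),("top",(75,-58,80),T(78,420)),("top",(75,58,80),T(352,460)),
("side",(75,58,80),S(95,402)),("side",(-75,58,80),S(427,405)),("side",(-75,-58,80),S(424,222)),("side",(75,-58,80),S(105,222)),("side",(75,58,0),S(97,520)),("side",(-75,58,0),S(425,520))]
def w(p,b):
    c,s=np.cos(p[2]),np.sin(p[2]); x,y,z=np.array(b)/1000
    return np.array([p[0]+c*x-s*y,p[1]+s*x+c*y,z])
def tong(f,r=118): return (-65+r*np.cos(f),0,86+r*np.sin(f))
def res(p): return np.ravel([proj(n,w(p,b))-o for n,b,o in obs]+[proj("side",w(p,tong(p[3])))-S(368,108)])
r=least_squares(res,[.5,-.07,np.pi+.1,1.4]); print(r.x,r.fun.round(1))
E
python3 fit.py; python3 - <<'E'
import numpy as np
exec(open('fit.py').read().split("S=lambda")[0].replace('n+".npz"','""+n+".npz"'))
# bystander rough: pixel -> plane z
for n,u,v,z in [("top",165,205,.045),("top",162,291,.1),("top",512,207,.07),("side",320,146,.09),("side",253,153,.1),("side",378,410,.02)]:
    K,V=C[n]["K"],C[n]["V"];R,t=V[:3,:3],V[:3,3];d=R.T@np.linalg.inv(K)@[u,v,1];c=-R.T@t;print(n,(c+d*(z-c[2])/d[2]).round(3))
E
```

```text
[ 0.51095698 -0.07599603  3.01637006  1.445433  ] [-0.3 -0.9  0.1 -1.6 -0.  -1.6  0.7 -1.  -2.7  1.  -0.3  0.1 -1.1 -0.6
 -0.5 -0.2  0.1  0.2 -0.5  0.  -0.1 -0.5]
top [0.591 0.375 0.045]
top [0.405 0.353 0.1  ]
top [ 0.603 -0.368  0.07 ]
side [0.594 0.365 0.09 ]
side [0.411 0.341 0.1  ]
side [ 0.606 -0.377  0.02 ]
```

```bash
cat > rob.py <<'E'
from bench import env,kinematics,monitor,eyes
import numpy as np
from scipy.spatial.transform import Rotation as Ro
p=(0.51096,-0.07600,3.01637)
bx=np.array([np.cos(p[2]),np.sin(p[2]),0]); by=np.array([-bx[1],bx[0],0])
def W(x,z,y=0): return np.array([p[0],p[1],0])+bx*x+by*y+[0,0,z]
def quat(s):
    x=s*bx; z=np.array([0,0,-1.]); return Ro.from_matrix(np.c_[x,np.cross(z,x),z]).as_quat()
def st(tag=""):
    s=monitor.sense(); d=np.array(s["position"])-W(0,0); f=np.array(s["contact_force"])
    print(tag,"t%.2f"%s["clock"],"box x %.1f y %.1f z %.1f"%(d@bx*1e3,d@by*1e3,d[2]*1e3),"F x %.1f y %.1f z %.1f"%(f@bx,f@by,f[2]))
    return s
E
python3 - <<'E'
from rob import *
q0=np.array(monitor.sense()["joints"])
ds=[]
for s in(1,-1):
    j=kinematics.ik(W(-.112,.3),quat(s)); j2=kinematics.ik(W(-.112,.146),quat(s)); print(s,None if j is None else np.round(j,2),None if j2 is None else np.round(j2,2)); ds.append(9 if j is None else abs(j[5]))
s=(1,-1)[int(np.argmin(ds))]; open("sgn","w").write(str(s))
env.close_gripper(20); st("closed")
env.reach([.42,.12,.33],quat(s)); env.reach(W(-.112,.3),quat(s)); env.movel(W(-.112,.148),.12); st("behind")
cv=__import__("cv2"); cv.imwrite("pics/s1.png",cv.resize(eyes.grab_frame("side")["frame"][130:330,220:440,::-1],None,fx=3,fy=3))
E
```

```text
1 [-0.33  0.52  1.02 -0.    1.6  -1.78] [-0.33  0.61  1.27 -0.    1.26 -1.78]
-1 [-0.33  0.52  1.02 -0.    1.6   1.37] [-0.33  0.61  1.27 -0.    1.26  1.37]
closed t0.87 box x 401.6 y -523.9 z 231.3 F x 0.2 y -0.1 z -0.2
behind t5.09 box x -112.3 y 0.0 z 148.8 F x 0.8 y 0.2 z 0.6
```

View pics/s1.png

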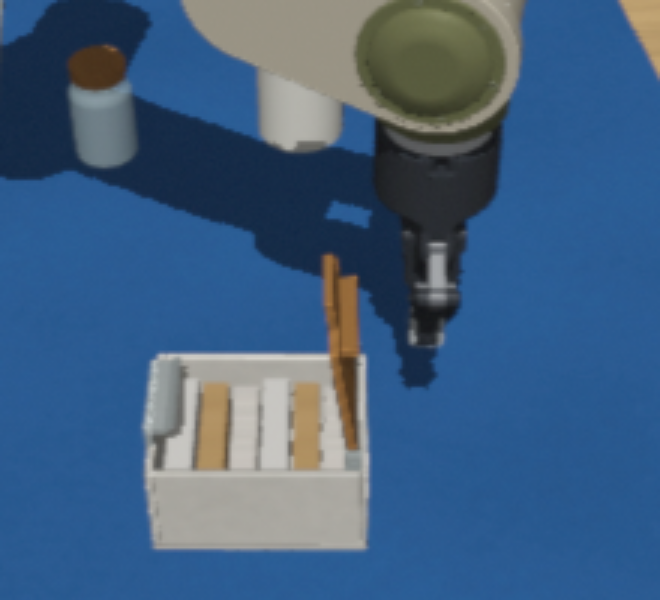

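The shut fingertips (crop px ~427,340) are behind the standing flap (ridge px ~348,315) and clear of it. Next I fold it down along the arc.

```bash
python3 - <<'E'
from rob import *
H=.011;r=.060
for f in [1.55,1.4,1.25,1.1,.95,.8,.65,.5,.35,.2,.1]:
    x=-.065+r*np.cos(f)-.003*np.sin(f)-H; z=.086+r*np.sin(f)+.003*np.cos(f)
    g=env.movel(W(x,z),.05,guard=7); st(f"{f} {g}")
    if g: break
cv=__import__("cv2"); cv.imwrite("pics/s2.png",cv.resize(eyes.grab_frame("side")["frame"][180:330,220:400,::-1],None,fx=4,fy=4))
E
```

```text
1.55 False t5.97 box x -77.9 y 0.0 z 146.1 F x -0.8 y 0.3 z -0.2
1.4 False t6.31 box x -68.7 y 0.0 z 145.7 F x -0.2 y -0.6 z 0.5
1.25 False t6.64 box x -59.8 y -0.0 z 143.9 F x -0.7 y 0.3 z -0.2
1.1 False t6.97 box x -51.4 y -0.0 z 140.9 F x -0.3 y -0.8 z -0.4
0.95 False t7.31 box x -43.4 y -0.0 z 136.5 F x 0.7 y -0.3 z 1.1
0.8 False t7.64 box x -36.1 y -0.0 z 131.0 F x -0.6 y 0.3 z 0.2
0.65 False t7.97 box x -29.7 y -0.0 z 124.4 F x -0.0 y -0.1 z 0.1
0.5 False t8.31 box x -24.5 y -0.1 z 117.1 F x -0.5 y -0.3 z 0.7
0.35 False t8.64 box x -20.4 y -0.0 z 109.1 F x 0.4 y 0.3 z 0.7
0.2 False t8.97 box x -17.5 y -0.0 z 100.5 F x 0.7 y 0.2 z -0.1
0.1 False t9.24 box x -16.4 y -0.0 z 94.6 F x -0.5 y 0.9 z 0.0
```

View pics/s2.png

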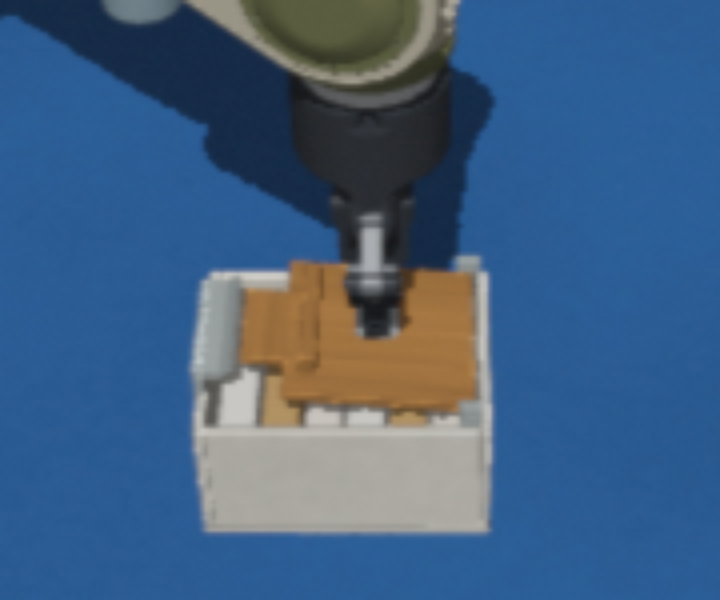

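The flap is almost flat with the fingertips between hinge and ridge (crop px ~378,330). The ridge is at px ~308,315, and the tongue edge (px ~243,325) is just short of the lip. Now I press it flat.

```bash
python3 - <<'E'
from rob import *
g=env.movel(W(-.0165,.082),.015,guard=6); st(f"press {g}"); env.hold(.2); s=st("hold")
d=np.array(s["position"])-W(0,0); x0,z0=d@bx,d[2]
for k in range(1,16):   # slide toward the ridge, 1 mm steps, until contact
    g=env.movel(W(x0+.002*k,z0),.02,guard=7); s=st(f"k{k} {g}")
    f=np.array(s["contact_force"])@bx
    if g or f<-5 or k>=7: break
E
```

```text
press True t9.84 box x -16.5 y 0.0 z 88.3 F x 1.9 y -1.0 z 9.2
hold t10.04 box x -16.5 y 0.0 z 88.4 F x 1.5 y -0.1 z 7.7
k1 False t10.29 box x -15.0 y 0.1 z 88.7 F x -1.5 y -0.2 z 4.5
k2 False t10.54 box x -12.7 y 0.1 z 88.6 F x -1.8 y 0.6 z 4.8
k3 False t10.79 box x -10.5 y 0.1 z 88.5 F x -1.2 y 0.2 z 6.2
k4 False t11.04 box x -8.4 y 0.1 z 88.5 F x -1.1 y 0.2 z 5.6
k5 False t11.29 box x -6.4 y 0.1 z 88.5 F x -0.8 y -0.5 z 5.5
k6 False t11.54 box x -4.4 y 0.0 z 88.5 F x -1.0 y 0.6 z 6.2
k7 False t11.79 box x -2.4 y 0.0 z 88.5 F x -0.7 y 1.5 z 4.8
```

```bash
python3 - <<'E'
from rob import *
d=np.array(monitor.sense()["position"])-W(0,0); x0=d@bx
for k in range(1,15):
    g=env.movel(W(x0+.002*k,.0884),.02,guard=6); s=st(f"k{k} {g}")
    if g or np.array(s["contact_force"])@bx<-5.5: break
cv=__import__("cv2"); cv.imwrite("pics/s3.png",cv.resize(eyes.grab_frame("side")["frame"][180:330,220:400,::-1],None,fx=4,fy=4))
E
```

```text
k1 False t12.05 box x -0.1 y 0.0 z 88.4 F x -0.8 y 0.1 z 5.3
k2 False t12.30 box x 1.8 y 0.0 z 88.4 F x -1.2 y 0.4 z 5.1
k3 False t12.55 box x 3.8 y -0.0 z 88.4 F x -1.7 y 1.1 z 5.9
k4 False t12.80 box x 5.8 y -0.0 z 88.4 F x -1.1 y 0.5 z 5.9
k5 False t13.05 box x 7.9 y -0.0 z 88.4 F x -1.6 y -0.5 z 4.3
k6 False t13.30 box x 9.9 y -0.0 z 88.3 F x -1.3 y -0.6 z 4.3
k7 False t13.55 box x 11.9 y -0.0 z 88.3 F x -1.3 y 0.4 z 4.7
k8 False t13.80 box x 13.9 y -0.0 z 88.3 F x -2.2 y 1.6 z 5.2
k9 False t14.05 box x 15.9 y -0.0 z 88.3 F x -1.1 y -0.6 z 5.0
k10 False t14.30 box x 17.9 y -0.0 z 88.3 F x -1.1 y 0.3 z 3.3
k11 False t14.55 box x 19.9 y -0.0 z 88.4 F x 0.2 y 0.6 z 3.6
k12 False t14.80 box x 21.2 y 0.1 z 88.5 F x -4.8 y -0.5 z 1.9
k13 False t15.05 box x 22.5 y 0.2 z 88.7 F x -8.1 y 0.1 z 0.5
```

View pics/s3.png

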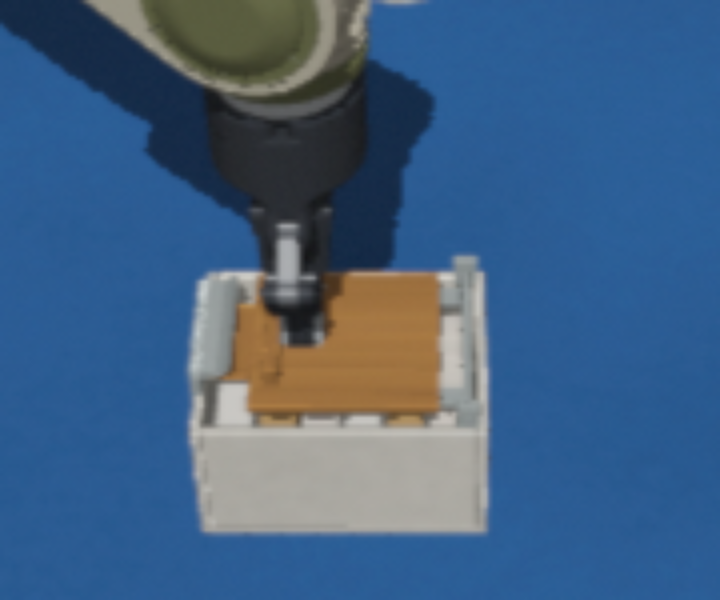

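The flap has moved about 16 mm towards the lip (its rear edge went from px ~475 to ~440). The tongue goes under the lip (px ~235,345), and the push force rose at the stop. I back off and check that it stays shut.

```bash
python3 - <<'E'
from rob import *
d=np.array(monitor.sense()["position"])-W(0,0); x=d@bx
env.movel(W(x-.003,.0905),.02); st("off"); env.movel(W(x-.006,.10),.04); env.movel(W(x-.01,.20),.1); env.movel(W(-.1,.3),.15); env.hold(.4); st("up")
cv=__import__("cv2")
a=cv.resize(eyes.grab_frame("side")["frame"][210:330,250:360,::-1],(400,436)); b=cv.resize(eyes.grab_frame("top")["frame"][195:300,325:421,::-1],(400,436))
cv.imwrite("pics/s4.png",cv.hconcat([a,b]))
E
```

```text
off t15.48 box x 19.9 y -0.1 z 90.2 F x -0.5 y 0.1 z 0.6
up t18.58 box x -99.9 y 0.0 z 300.0 F x -0.2 y -0.7 z 0.0
```

View pics/s4.png

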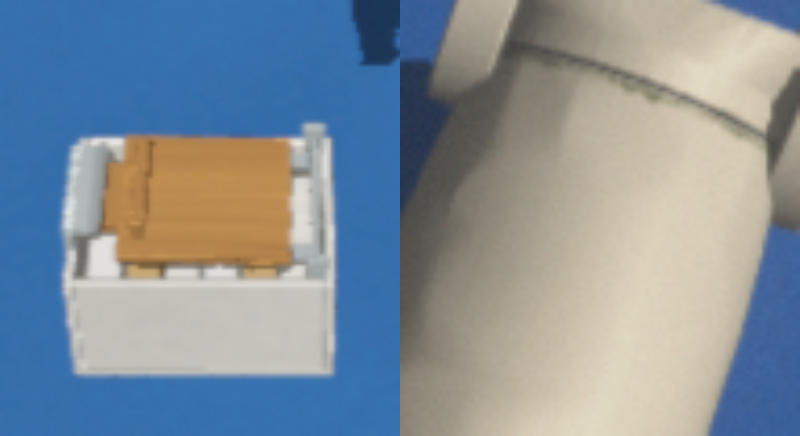

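With the arm clear, the flap stays flat, its tongue under the lip (px ~105,198) and the ridge at px ~138,190. The box is upright and in place.

```bash
python3 -c "
from bench import job
print(job.hand_in())"
```

```text
the job is handed in; nothing more can be done
None
```

The tea box is closed and the job handed in: after I let go, the last picture showed the flap flat with its tongue under the steel lip; the hand-in returned no verdict.

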